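Clamp the reach pole and hold it extended

TASK

Swing the retaining bar across the reach pole until it rests fully home in its catch, so the pole cannot jump out of the bench cradle. Then pinch the pole's grip so that the release button on its side is pressed in, pull the grip out to the second stop (the end of its travel), and keep holding it there, because the pole springs back when let go: finish while holding it fully extended so that I can tighten the collar. Leave the loose things around the pole where they are.

Things in the scene. Friction and masses are not known exactly. Their poses are not given: they have to be found in the camera images.
- cradle: fixed bench cradle (dark base plate 150 x 250 mm, two plywood saddles) carrying a telescoping reach pole, steel hook at one end, black grip at the other. Origin on the table below the pole. y: level along the pole, grip to hook; x: across; z up. Pole axis at x 0, z 75 mm; outer tube 28 mm thick, y -50 to +220 mm; grey collar 36 mm thick, y -56 to -26; hook to y +290
- catch (a point): middle of the catch, 98 mm above the table: a steel post across the pole from the hinge, 108 mm high, 14 x 40 mm in plan, with a slot under a lip, open towards cradle +y, that takes the bar
- latch (a joint): angle of the retaining bar about its upright hinge pin (rad): 0 = straight across the tube, home in the catch; it grows to 1.6 as the bar's free end swings towards the hook (cradle +y); at 1.57 the bar lies along the pole. It starts open (0.7 to 1.4) and stays where it is left (friction about 0.05 N m)
- latch_hinge (a point): point on the bar's vertical hinge axis at mid-height of the bar, 98 mm above the table; the hinge's top is at 104 mm
- latch_knob (a point): upright round black knob on the bar's free end, 18 mm in diameter, 103 mm from the hinge axis. The point is on the knob's axis, 140 mm above the table; the knob's top is at 154 mm. The bar (13 mm wide, 8 mm thick) has its top at 102 mm, the catch at 108 mm: fingertips kept above 110 mm clear everything
- grip_center (a point): the pole's black grip: 30 mm wide (x), 80 mm long (y, along the pole), 32 mm high. This point is its centre, 75 mm above the table; axes parallel to the cradle's. At the start it is 115 mm from the cradle's origin towards -y; it moves only along the pole. The space on both sides and below is free for fingers
- grip (a joint): how far the grip is pulled out, towards cradle -y (m): 0 = in (start), 0.060 = first stop (locks there if the button is let go), 0.120 = second stop, the end of travel. With the button out it is locked; with it held in it slides freely, also past the first stop, against a return spring of 3 to 5.4 N. No lock at the second stop: let go, it springs back
- button (a joint): how far the release button is pressed into the grip, towards cradle -x (m): 0 = out, 0.004 = fully in; it frees the lock beyond 0.003. Spring 3 N at first, 8 N fully in; it springs out when let go
- button_face (a point): centre of the outer face of the release button, a grey pad 24 mm long (along the pole), 16 mm high on the grip's +x side, 5 mm proud of the grip when out (1 mm when in), 20 mm from the grip's centre towards the collar, at the same height. Pinching the grip across x at this place, from above, presses it
- tape_roll: bystander: roll of brown tape lying flat, 68 mm across, 24 mm high; origin at its underside
- label_box: bystander: small white box 70 x 50 x 30 mm; origin at its underside
- spare_collar: bystander: grey ring standing on the table, 36 mm across, 30 mm high; origin at its underside
- single_pack: bystander: one wrapped pack 75 x 115 x 55 mm; origin at its underside
- flask: bystander: upright drinking flask, 64 mm across, 200 mm high; origin at its underside

How it is judged (in metres and radians):
On the way, in this order (a step that is already met when the one before it is completed fails the run):
1. the retaining bar is home in its catch while the pole is still pushed in (value of joint latch below 0.06 rad and value of joint grip below 0.01 m), for 0.2 s.
2. the fingers press the release button in before the grip is pulled out (value of joint button above 0.0025 m and contact force between the fingers and grip above 1 N and value of joint grip below 0.02 m), for 0.1 s.
3. the grip is pulled out to the second stop (value of joint grip above 0.113 m and contact force between the fingers and grip above 1 N), for 0.3 s.
At the end, for the whole second after the job is handed in: The program has ended with the fingers still holding the grip (more than 1 N on it) at the second stop (pulled out more than 113 of 120 mm) and still, and with the retaining bar home in its catch (within 0.06 rad) (all of step 3 and value of joint latch below 0.06 rad and velocity of joint grip between -0.02 and 0.02 m/s); the arm keeps its last pose, push and grip.
It fails at once if a thing lying about on the table is shifted by more than 30 mm or tipped over (distance of any of tape_roll, label_box, spare_collar, single_pack, flask from where it was at the start of the episode above 0.03 m or angle between flask's own z axis and vertical above 0.5 rad).
It also fails if it takes over 43 s, if anything falls off the work surface, if the arm or the gripper's body presses on something with over 40 N, if the wrist force passes 120 N, or if a joint passes its speed limit or range.

ROBOT

A 6-joint arm with a two-finger parallel gripper is mounted at the origin on the work surface. World frame = base frame: x ahead of the robot, y to its left, z up, the work surface at z = 0. Lengths are in m, angles in degrees, forces in N, time in s.
With the tool pointing down it reaches from about 0.3 to 0.75 m from the base axis. Payload 8.5 kg.
Tool frame: the origin (TCP) lies midway between the tips of the shut fingers; the grasp point (between the pads) lies behind it (grasp_offset is the z of the grasp point in the tool frame, in m); z points along the fingers, y is the direction in which the jaws open and shut (so a half turn about z gives the same grasp; the last joint's range is limited). The gripper opens to 85 mm and grips with 20 to 120 N. Pads are 22 mm wide; open, the fingers measure 114 mm over their backs; the gripper's body (76 mm by 85 mm) begins 54 mm behind the grasp point. The pads swing forward as they close: fully open they stand 13 mm farther back than shut.
Start: joints at [-79.028, 21.807, 74.336, -0, 83.858, -12.336], TCP at [0.218, -0.505, 0.231] pointing down, gripper open.
Joint ranges: [-178.18, 178.18], [-50.72, 133.34], [12.68, 142.11], [-81.47, 261.47], [9.98, 163.14], [-165.26, 165.26]. Speed limits (degrees/s): [136.94, 136.94, 180, 180, 180, 180].

INTERFACE

Orientations are given as a 3x3 rotation matrix whose columns are the frame's x, y, z axes.
In Python, from rig import * gives the robot as it stands.
- The arm moves only by the shell command python3 -m pendant 'ROWS' [FORCE]. ROWS is JSON, one flat list of numbers, 7 for each row, row after row: the finger opening in mm, from 0 to 85.4, then the shift along the tool's x, y, z in units of 50 mm (1.0 is 50 mm), then the turn, a rotation vector about the tool's x, y, z in units of 8 degrees (1.0 is 8 degrees). In form: [hand, dx, dy, dz, wx, wy, wz, hand, dx, dy, dz, wx, wy, wz, ...]. A call has 1 to 12 rows; each row shifts and turns the commanded pose from where the row before left it, along the tool's axes as they then stand; what a row does not reach is not made up. A row lasts 1/10 s, in which the tool goes at most 50 mm and 8.59 degrees, less where a joint would pass 70% of its speed; a pose out of reach is approached as far as the arm can. A call is refused whole if a number of a shift passes 1 or a number of a turn 1, either way. A call with a gripper value outside its range is refused whole. The fingers move at their own pace and stop on an object; FORCE is the grip in N (left out, the last holds). Time passes only in rows, so rows that do not move let the fingers close. It gives the time, the measured TCP pose, the force and the opening at its end, in the units of the state.
- observe(): the state, without advancing time (a new reading comes with each control period).
- get_image(name): name is "scene" or "top" or "wrist"; returns a dict with "frame" (400x640x3 uint8, red, green, blue), "depth" (400x640 float32, m along the optical axis (not along the pixel's ray), 0 where there is no reading), "K" (3x3 intrinsics, pixels), "rvec" (rotation vector, rad) and "tvec" (3), from world to camera coordinates, as OpenCV has them. Camera axes: x right, y down, z forward; pixel columns grow to the right and rows downward; lengths in m; the calibration is good to about 2 mm. A picture is of the moment at which its call begins.
- close_job(): hands the job in, once; it reports no verdict.
The state is a dict: "time_s": time; "q": joint angles; "qvel": joint speeds; "joint_efforts": joint torques, N m; "position": TCP position; "tool_rot": TCP orientation; "ft_force": force on the tool from outside, world axes, zero at the start; "wrist_torque": the same for the moment, N m; "grip_width": finger opening in m.
Only numpy, scipy, OpenCV 4.12 (cv2) and the standard library are available. Lean on these libraries where they do the work, as an engineer would, in place of code of your own. Each camera call takes 0.05 s, during which the arm holds its last target.

## Working session

There is one attempt and no reset: what is moved stays moved. The work goes in short steps, Python scripts to look and compute and a shell command to move; the robot and the scene stay as the last step left them, time stands still between calls to the robot, and variables do not carry over. Pictures are saved under pics/ and viewed, and the job is handed in when it is done.

```bash
ls; mkdir -p pics; python3 - <<'E'
from rig import *
import cv2,numpy as np
for n in ("scene","top","wrist"):
    d=get_image(n); cv2.imwrite(f"pics/{n}0.png",d["frame"][:,:,::-1]); np.savez(f"{n}0.npz",**d)
    R=cv2.Rodrigues(np.array(d["rvec"]))[0]; print(n,(-R.T@np.array(d["tvec"]).ravel()).round(3),R[2].round(2),d["K"][0][0])
s=observe(); print(s)
E
```

```text
pics
scene [1.378 0.101 0.853] [-0.74 -0.07 -0.67] 374.93725536950654
top [0.346 0.    1.225] [ 0.18  0.02 -0.98] 383.29304557979117
wrist [ 0.284 -0.476  0.374] [-0.26 -0.11 -0.96] 288.7021145611443
{'time_s': 0.15, 'q': array([-7.90272934e+01,  2.18332092e+01,  7.43726989e+01, -1.19441292e-03,
        8.38574036e+01, -1.23352231e+01]), 'qvel': array([ 0.07265893,  0.00340872, -0.07849024, -0.02254018, -0.12798361,
        0.01853607]), 'joint_efforts': array([ 1.56403039e-03, -4.48624063e+01, -2.31345069e+01, -1.89248040e-04,
        3.76664961e-03,  6.17343147e-06]), 'position': array([ 0.21757438, -0.50489296,  0.23085566]), 'tool_rot': array([[ 9.18390767e-01,  3.95674545e-01, -2.30674715e-04],
       [ 3.95674553e-01, -9.18390157e-01,  1.08085155e-03],
       [ 2.15816058e-04, -1.08391620e-03, -9.99999389e-01]]), 'ft_force': array([-0.58238122, -0.06602152, -0.92981955]), 'wrist_torque': array([ 0.01659243, -0.00075399,  0.03222684]), 'grip_width': 0.08521707034658854}
```

View pics/scene0.png

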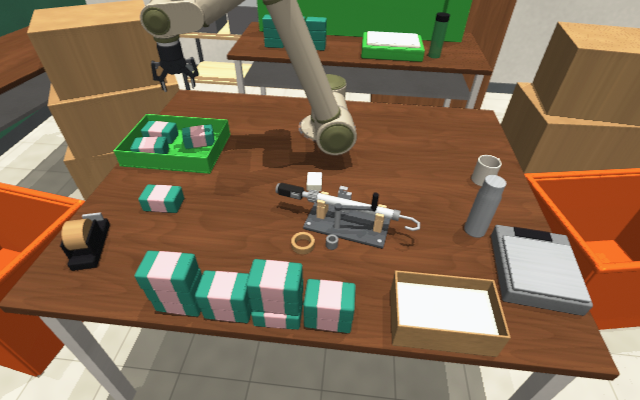

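View pics/top0.png

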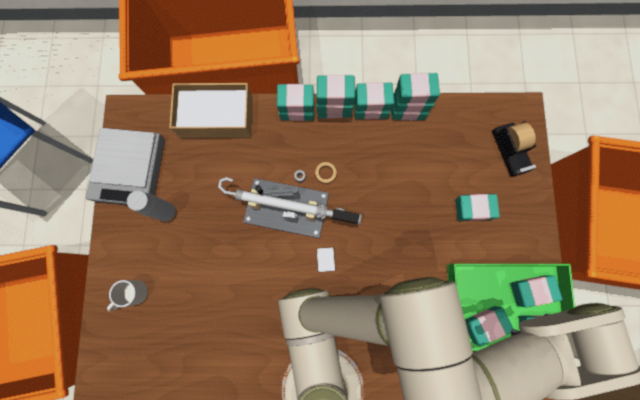

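```bash
python3 -c "
from rig import *
print([n for n in dir() if n[0]!='_'])
try: print(grasp_offset)
except Exception as e: print(e)"
```

```text
['MotionError', 'close_job', 'get_image', 'grasp_offset', 'observe']
-0.0187
```

The scene shows the pole at about (350,208), with the hook to the right. The top view shows the grip at (346,216), the hook at (228,188) and the cradle plate at (286,208). I'll enlarge the top view next.

```bash
python3 - <<'E'
import cv2
t=cv2.imread('pics/top0.png'); cv2.imwrite('pics/topc.png',cv2.resize(t[165:275,210:370],None,fx=5,fy=5,interpolation=cv2.INTER_CUBIC))
t=cv2.imread('pics/scene0.png'); cv2.imwrite('pics/scenec.png',cv2.resize(t[165:255,270:430],None,fx=5,fy=5,interpolation=cv2.INTER_CUBIC))
E
```

```text
(no output)
```

View pics/topc.png

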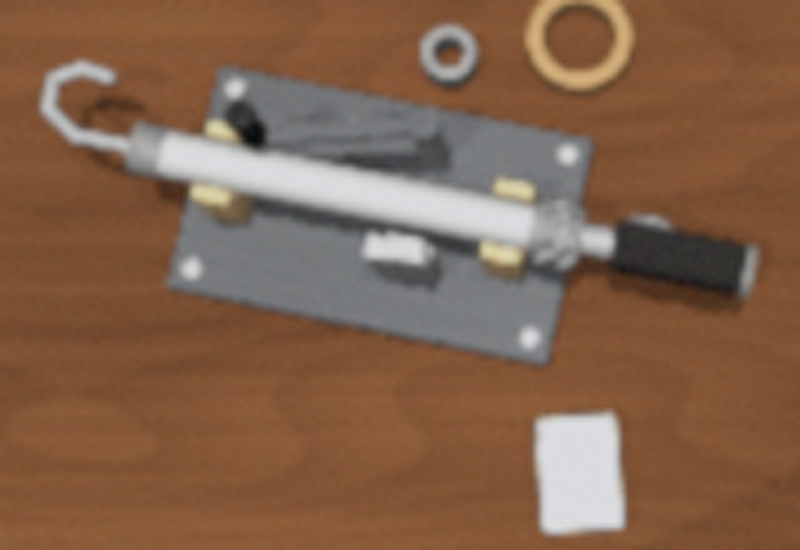

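View pics/scenec.png

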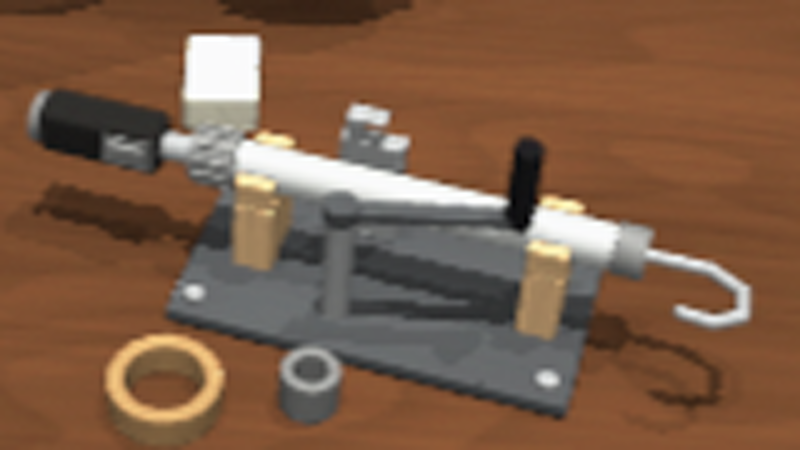

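View pics/wrist0.png

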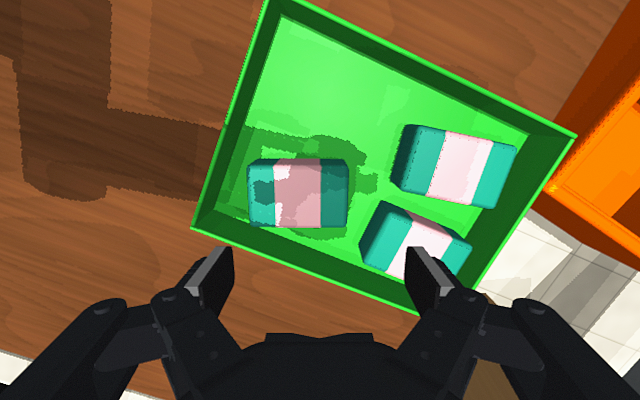

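Enlarged top view, in crop coordinates: knob at (245,125), hinge around (435,150), catch at (397,248), grip at (685,258), button at (650,220). In the scene crop the hinge top is at (340,205) and the knob at (527,180). Next I'll turn these into positions.

```bash
cat > h.py <<'E'
import numpy as np,cv2
class V:
    def __init__(s,d):
        s.K=np.array(d["K"]);s.R=cv2.Rodrigues(np.array(d["rvec"]))[0];s.t=np.array(d["tvec"]).ravel()
        s.c=-s.R.T@s.t; s.f=np.array(d["frame"]); s.d=np.array(d["depth"])
    def ray(s,u,v): return s.R.T@np.linalg.inv(s.K)@np.array([u,v,1.])
    def plane(s,u,v,z): r=s.ray(u,v); return s.c+r*(z-s.c[2])/r[2]
    def dep(s,u,v): return s.c+s.ray(u,v)*s.d[int(round(v)),int(round(u))]
    def cloud(s):
        v,u=np.mgrid[:s.d.shape[0],:s.d.shape[1]]
        P=np.stack([u,v,np.ones_like(u)],-1)@np.linalg.inv(s.K).T@s.R
        return s.c+P*s.d[...,None]
    def proj(s,P): p=s.K@(s.R@np.array(P)+s.t); return p[:2]/p[2]
def tri(*vr):
    A=np.zeros((3,3));b=np.zeros(3)
    for c,r in vr:
        r=r/np.linalg.norm(r);M=np.eye(3)-np.outer(r,r);A+=M;b+=M@c
    return np.linalg.solve(A,b)
E
python3 - <<'E'
from h import *
T=V(np.load('top0.npz'));S=V(np.load('scene0.npz'))
P=T.cloud(); f=T.f.astype(int); 
roi=np.zeros(f.shape[:2],bool); roi[165:275,210:370]=1
# tube: bright, z about .075-.1
m=roi&(P[...,2]>.078)&(P[...,2]<.1)&(f.min(2)>150)&(np.ptp(f,axis=2)<30)
n,l,st,ce=cv2.connectedComponentsWithStats(m.astype(np.uint8))
k=1+np.argmax(st[1:,4]); ys,xs=np.where(l==k); 
rc=cv2.minAreaRect(np.c_[xs,ys].astype(np.float32)); print('tube',rc,[ (i,st[i,4],ce[i].round(1)) for i in range(1,n) if st[i,4]>8])
vx,vy,x0,y0=cv2.fitLine(np.c_[xs,ys].astype(np.float32),2,0,.01,.01).ravel()
a=T.plane(x0-30*vx,y0-30*vy,.085);b=T.plane(x0+30*vx,y0+30*vy,.085)
ax=(a-b)/np.linalg.norm(a-b); ax*=np.sign(ax[1]); print('axis',a,b,ax,np.degrees(np.arctan2(ax[1],ax[0])))
g=roi&(f.max(2)<60)&(P[...,2]>.06)
n,l,st,ce=cv2.connectedComponentsWithStats(g.astype(np.uint8))
for i in range(1,n):
    if st[i,4]>8:
        ys,xs=np.where(l==i); print('black',st[i],ce[i],cv2.minAreaRect(np.c_[xs,ys].astype(np.float32)),np.median(P[l==i],axis=0).round(4), 'pl91',T.plane(*ce[i],.091).round(4),'knob',T.plane(*ce[i],.154).round(4))
tp=lambda u,v:(210+u/5-.4,165+v/5-.4); sp=lambda u,v:(270+u/5-.4,165+v/5-.4)
# plate bolts/corners
for c in [(220,68),(592,140),(547,362),(168,288)]: print('corner',T.plane(*tp(*c),.012).round(4))
for nm,a,z in [('catch',(397,245),.108),('hookend',(112,75),.075),('gripend',(750,270),.075),('collar',(558,232),.093),('btn',(650,218),.075)]:
    print(nm,T.plane(*tp(*a),z).round(4),T.dep(*tp(*a)).round(4))
for nm,a,z in [('hinge',(340,200),.104),('knobtop',(529,145),.154),('btn',(127,150),.075),('catch',(377,125),.108)]:
    print('S',nm,S.plane(*sp(*a),z).round(4),S.dep(*sp(*a)).round(4))
E
```

```text
tube ((283.40777587890625, 203.51785278320312), (99.0040283203125, 10.613837242126465), 10.097505569458008) [(1, np.int32(55), array([224.9, 185.8])), (2, np.int32(751), array([282.4, 203. ])), (3, np.int32(21), array([284.7, 214.3]))]
axis [0.57113605 0.20983048 0.085     ] [0.53518774 0.03067897 0.085     ] [0.19673707 0.98045628 0.        ] 78.653783429678
black [256 186   7   8  32] [259.3125  189.78125] ((259.3529052734375, 189.58822631835938), (8.574929237365723, 4.115965843200684), 59.03623962402344) [0.5824 0.1821 0.1399] pl91 [0.5928 0.1901 0.091 ] knob [0.5791 0.1796 0.154 ]
black [332 210  27  14 236] [345.14830508 216.26271186] ((345.0769348144531, 216.1154022216797), (25.298982620239258, 9.60969066619873), 11.309932708740234) [ 0.5122 -0.0688  0.0915] pl91 [ 0.5117 -0.0692  0.091 ] knob [ 0.5025 -0.0653  0.154 ]
corner [0.6487 0.2231 0.012 ]
corner [ 0.6005 -0.0195  0.012 ]
corner [0.4569 0.0094 0.012 ]
corner [0.504  0.2519 0.012 ]
catch [0.5171 0.0973 0.108 ] [0.5173 0.0974 0.107 ]
hookend [0.6286 0.2785 0.075 ] [0.628  0.2778 0.0776]
gripend [ 0.5069 -0.1137  0.075 ] [ 0.5172 -0.121   0.0014]
collar [0.5273 0.0023 0.093 ] [0.5272 0.0023 0.0936]
btn [ 0.5388 -0.0536  0.075 ] [ 0.5376 -0.0532  0.082 ]
S hinge [0.586  0.0812 0.104 ] [0.5854 0.0812 0.1034]
S knobtop [0.5811 0.1847 0.154 ] [0.5852 0.1843 0.1575]
S btn [ 0.5267 -0.0538  0.075 ] [ 0.5324 -0.0528  0.0802]
S catch [0.5219 0.0989 0.108 ] [0.3993 0.0986 0.0013]
```

```bash
python3 -m pendant '[85,0.6,-0.48,0,0,0,0,85,0.6,-0.48,0,0,0,0,85,0.6,-0.48,0,0,0,0,85,0.6,-0.48,0,0,0,0,85,0.6,-0.48,0,0,0,0,85,0.6,-0.48,0,0,0,0,85,0.6,-0.48,0,0,0,0,85,0.6,-0.48,0,0,0,0,85,0.6,-0.48,0,0,0,0,85,0.6,-0.48,0,0,0,0]' 20
python3 -m pendant '[85,0.6,-0.48,0,0,0,0,85,0.6,-0.48,0,0,0,0,85,0.6,-0.48,0,0,0,0,85,0.6,-0.48,0,0,0,0,85,0.6,-0.48,0,0,0,0,85,0.6,-0.48,0,0,0,0,85,0.6,-0.48,0,0,0,0,85,0.5,-0.48,0,0,0,0,85,0,0,0,0,0,0]'
```

```text
time_s: 1.15
position: [0.3986, -0.1644, 0.2313]
tool_rot: [[0.918, 0.396, -0.0], [0.396, -0.918, 0.0], [-0.0, -0.0, -1.0]]
ft_force: [0.1, 0.6, -0.6]
grip_width: 0.0851
time_s: 2.05
position: [0.5387, 0.1065, 0.2306]
tool_rot: [[0.917, 0.399, -0.001], [0.399, -0.917, 0.001], [-0.0, -0.001, -1.0]]
ft_force: [-0.3, 0.0, 0.4]
grip_width: 0.0851
```

```bash
python3 -m pendant '[85,0,0,0,0,0,-1,85,0,0,0,0,0,-1,85,0,0,0,0,0,-1,85,0,0,0,0,0,-1,85,0,0,0,0,0,-1,85,0,0,0,0,0,-1,85,0,0,0,0,0,-1,85,0,0,0,0,0,-1,85,0,0,0,0,0,-0.7,85,0,0,0,0,0,0]'
python3 - <<'E'
from rig import *
from h import *
s=observe();print(s['time_s'],s['position'],s['tool_rot'][:,:2].round(3),s['q'].round(1))
for n in("wrist","scene"):
    d=get_image(n);np.savez(n+'1.npz',**d);cv2.imwrite(f'pics/{n}1.png',np.array(d['frame'])[:,:,::-1])
E
```

```text
time_s: 3.05
position: [0.5378, 0.1028, 0.2312]
tool_rot: [[-0.051, 0.999, -0.0], [0.999, 0.051, -0.0], [-0.0, -0.0, -1.0]]
ft_force: [-0.4, 0.4, 0.5]
grip_width: 0.085
3.05 [0.53777614 0.10282141 0.23120043] [[-0.051  0.999]
 [ 0.999  0.051]
 [-0.    -0.   ]] [-1.6 21.6 74.7 -0.  83.7 -4.5]
```

View pics/wrist1.png

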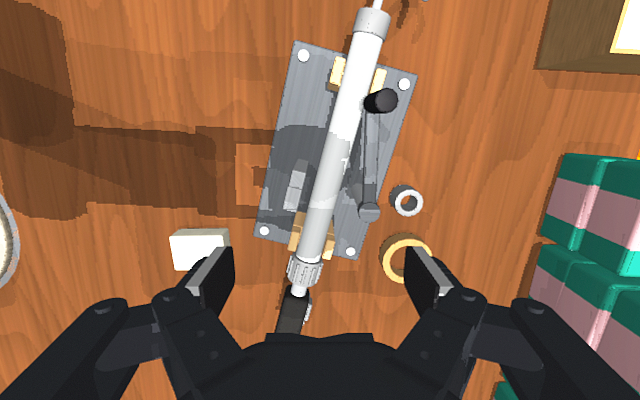

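Wrist view: knob top at (386,99), hinge cap at (370,212), catch at (296,185), collar at (305,270). I'll use these to refine the positions.

```bash
python3 - <<'E'
from h import *
W=V(np.load('wrist1.npz'));P=W.cloud();f=W.f.astype(int)
m=(P[...,2]>.15)&(P[...,2]<.165);m[160:]=0
ys,xs=np.where(m);print('knob n',len(xs),xs.mean(),ys.mean(),W.plane(xs.mean(),ys.mean(),.154).round(4))
m=(P[...,2]>.1025)&(P[...,2]<.107);m[:195]=0;m[222:]=0;m[:,:355]=0;m[:,385:]=0
ys,xs=np.where(m);print('hinge',len(xs),xs.mean(),ys.mean(),W.plane(xs.mean(),ys.mean(),.104).round(4))
m=(P[...,2]>.105)&(P[...,2]<.111);m[:150]=0;m[215:]=0;m[:,:270]=0;m[:,315:]=0
ys,xs=np.where(m);print('catch',len(xs),xs.mean(),ys.mean(),P[m].mean(0).round(4),cv2.minAreaRect(P[m][:,:2].astype(np.float32)*1000))
m=(P[...,2]>.079)&(f.min(2)>150)&(np.ptp(f,axis=2)<30)&(P[...,2]<.095);m[:40]=0;m[255:]=0
n,l,st,ce=cv2.connectedComponentsWithStats(m.astype(np.uint8));k=1+np.argmax(st[1:,4])
q=P[l==k][:,:2].astype(np.float32)
vx,vy,x0,y0=cv2.fitLine(q,2,0,.01,.01).ravel();print('axis',np.degrees(np.arctan2(vy,vx)),x0,y0,st[k])
for nm,u,v,z in[('hinge',370,212,.104),('knob',386,99,.154),('label',196,250,.03),('tape',406,258,.024),('spare',406,201,.03)]:print(nm,W.plane(u,v,z).round(4),W.dep(u,v).round(4))
E
```

```text
knob n 497 385.0885311871227 100.44265593561369 [0.582  0.1868 0.154 ]
hinge 383 368.5430809399478 210.6840731070496 [0.5883 0.0859 0.104 ]
catch 348 291.60057471264366 199.07471264367817 [0.5125 0.0952 0.1085] ((512.3724365234375, 95.04314422607422), (23.99152374267578, 13.877076148986816), 78.40241241455078)
axis 78.19861 0.5546919 0.14544624 [ 296   40   87  215 5812]
hinge [0.5899 0.0846 0.104 ] [0.5898 0.0847 0.1043]
knob [0.5826 0.1878 0.154 ] [0.5823 0.1877 0.1552]
label [ 0.3824 -0.0043  0.03  ] [ 0.3817 -0.0051  0.0285]
tape [ 0.6611 -0.0047  0.024 ] [0.5804 0.1101 0.2479]
spare [0.6482 0.0766 0.03  ] [0.6579 0.0682 0.0007]
```

```bash
python3 -m pendant '[85,0.5,0.3,0,0,0,-0.05,85,0.5,0.3,0,0,0,-0.05,85,0.5,0.3,0,0,0,0,85,0.13,0.06,0,0,0,0,85,0,0,0.5,0,0,0,85,0,0,0.5,0,0,0,85,0,0,0.5,0,0,0,85,0,0,0.5,0,0,0,85,0,0,0.3,0,0,0,85,0,0,0,0,0,0]' 20
python3 - <<'E'
from rig import *
from h import *
for n in("wrist",):
    d=get_image(n);np.savez(n+'2.npz',**d);cv2.imwrite(f'pics/{n}2.png',np.array(d['frame'])[:,:,::-1])
E
```

```text
time_s: 4.15
position: [0.58, 0.1867, 0.1143]
tool_rot: [[-0.063, 0.998, -0.004], [0.998, 0.063, -0.001], [-0.0, -0.005, -1.0]]
ft_force: [0.1, -0.0, 0.2]
grip_width: 0.085
```

View pics/wrist2.png

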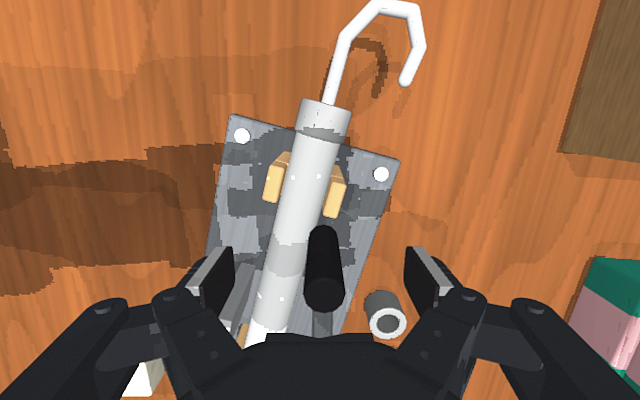

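The knob top at (322,295) is centred between the open jaws. I'll close gently.

```bash
python3 -m pendant '[16,0,0,0,0,0,0,16,0,0,0,0,0,0,16,0,0,0,0,0,0,16,0,0,0,0,0,0,16,0,0,0,0,0,0,16,0,0,0,0,0,0,16,0,0,0,0,0,0,16,0,0,0,0,0,0]' 20
python3 - <<'E'
from rig import *
from h import *
s=observe();p=s['position'];R=s['tool_rot'];print(p,R[:,0],s['grip_width'],s['ft_force'].round(1))
E
```

```text
time_s: 5.0
position: [0.5813, 0.1876, 0.1167]
tool_rot: [[-0.065, 0.998, 0.001], [0.998, 0.065, 0.0], [0.0, 0.001, -1.0]]
ft_force: [-1.0, 0.2, 4.1]
grip_width: 0.0174
[0.58133111 0.1875522  0.11667169] [-6.47149185e-02  9.97903789e-01  8.30504512e-05] 0.01741168523341518 [-1.   0.2  4.1]
```

```bash
python3 -m pendant '[16,-0.005,-0.144,0,0,0,-0.5,16,-0.005,-0.144,0,0,0,-0.5,16,-0.005,-0.144,0,0,0,-0.5,16,-0.005,-0.144,0,0,0,-0.5,16,-0.005,-0.144,0,0,0,-0.5,16,-0.005,-0.144,0,0,0,-0.5,16,-0.005,-0.144,0,0,0,-0.5,16,-0.005,-0.144,0,0,0,-0.5,16,-0.005,-0.144,0,0,0,-0.5,16,-0.005,-0.144,0,0,0,-0.5,16,-0.005,-0.144,0,0,0,-0.5,16,0,0,0,0,0,0]' 20
python3 - <<'E'
from rig import *
from h import *
s=observe();p=s['position'];R=s['tool_rot'];h=np.array([.5885,.085])
d=p[:2]-h;print(np.hypot(*d),np.degrees(np.arctan2(d[1],d[0])),np.degrees(np.arctan2(R[1,0],R[0,0])),s['grip_width'],s['q'].round(1))
E
```

```text
time_s: 6.2
position: [0.5112, 0.1536, 0.1166]
tool_rot: [[-0.74, 0.673, 0.0], [0.673, 0.74, -0.0], [-0.0, -0.0, -1.0]]
ft_force: [-1.5, -0.1, 3.8]
grip_width: 0.0174
0.10336266412175116 138.4132893172026 137.7070462346831 0.01739160368685851 [  4.   26.7  87.1  -0.   66.2 -43.7]
```

```bash
python3 -m pendant '[16,-0.005,-0.144,0,0,0,-0.5,16,-0.005,-0.144,0,0,0,-0.5,16,-0.005,-0.144,0,0,0,-0.5,16,-0.005,-0.144,0,0,0,-0.5,16,-0.005,-0.144,0,0,0,-0.5,16,-0.005,-0.144,0,0,0,-0.5,16,-0.005,-0.144,0,0,0,-0.5,16,0,-0.08,0,0,0,-0.28,16,0,0,0,0,0,0,16,0,0,0,0,0,0]' 20
python3 - <<'E'
from rig import *
from h import *
s=observe();p=s['position'];R=s['tool_rot'];h=np.array([.5885,.085])
d=p[:2]-h;print(np.hypot(*d),np.degrees(np.arctan2(d[1],d[0])),np.degrees(np.arctan2(R[1,0],R[0,0])),s['grip_width'],s['q'].round(1),s['wrist_torque'])
for n in("wrist","top","scene"):
    d=get_image(n);np.savez(n+'3.npz',**d);cv2.imwrite(f'pics/{n}3.png',np.array(d['frame'])[:,:,::-1])
f=cv2.imread('pics/scene3.png');cv2.imwrite('pics/scene3c.png',cv2.resize(f[150:255,260:430],None,fx=4.6,fy=4.6,interpolation=cv2.INTER_CUBIC))
E
```

```text
time_s: 7.2
position: [0.4865, 0.1061, 0.1166]
tool_rot: [[-0.977, 0.211, -0.001], [0.211, 0.977, -0.0], [0.001, -0.0, -1.0]]
ft_force: [-4.6, -1.1, 8.4]
grip_width: 0.0175
0.1041836957531247 168.33299370289348 167.8059255309222 0.0174644544024847 [ -1.3  23.7  92.7  -0.   63.7 -79.1] [-0.2540323   0.68728323 -0.17391943]
```

View pics/scene3c.png

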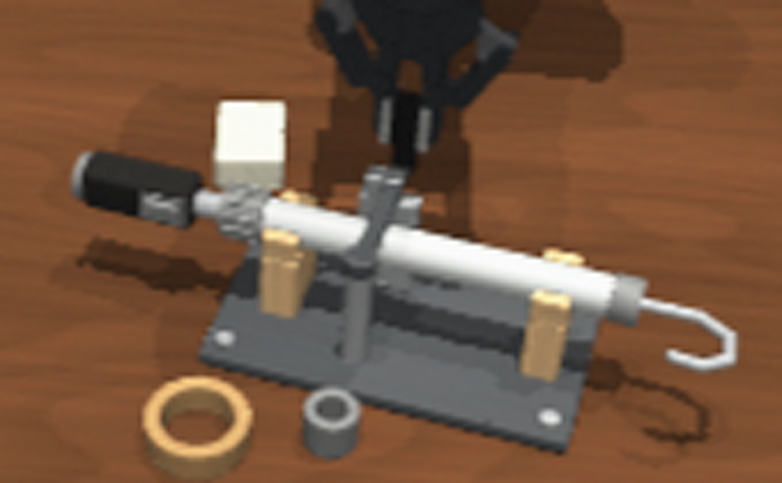

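Scene: the bar now lies across the tube and enters the catch at about (385,190). I'll nudge it on to feel for the end stop.

```bash
python3 -m pendant '[16,0,-0.04,0,0,0,0,16,0,0,0,0,0,0]' 20;python3 -m pendant '[16,0,-0.04,0,0,0,-0.05,16,0,0,0,0,0,0]' 20
```

```text
time_s: 7.55
position: [0.4861, 0.1045, 0.1166]
tool_rot: [[-0.978, 0.211, -0.001], [0.211, 0.978, 0.0], [0.001, 0.0, -1.0]]
ft_force: [-4.4, 1.7, 8.3]
grip_width: 0.0173
time_s: 7.75
position: [0.4861, 0.1042, 0.1166]
tool_rot: [[-0.979, 0.204, 0.0], [0.204, 0.979, 0.004], [0.0, 0.004, -1.0]]
ft_force: [-2.5, 11.2, 6.0]
grip_width: 0.0174
```

The bar stopped with an 11 N reaction, so it is against the end of the slot. Releasing and lifting.

```bash
python3 -m pendant '[50,0,0,0,0,0,0,50,0,0,0,0,0,0,50,0,0,0,0,0,0,50,0,0,0,0,0,0,50,0,0,-0.5,0,0,0,50,0,0,-0.5,0,0,0,50,0,0,-0.5,0,0,0,50,0,0,-0.5,0,0,0,50,0,0,-0.3,0,0,0]' 
python3 - <<'E'
from rig import *
from h import *
s=observe();print(s['position'],s['tool_rot'].round(3))
for n in("wrist","scene"):
    d=get_image(n);np.savez(n+'4.npz',**d);cv2.imwrite(f'pics/{n}4.png',np.array(d['frame'])[:,:,::-1])
E
```

```text
time_s: 8.65
position: [0.4864, 0.1021, 0.2332]
tool_rot: [[-0.979, 0.202, 0.002], [0.202, 0.979, -0.0], [-0.002, 0.0, -1.0]]
ft_force: [-0.0, 0.4, -0.1]
grip_width: 0.05
[0.48639343 0.10209276 0.23316542] [[-0.979  0.202  0.002]
 [ 0.202  0.979 -0.   ]
 [-0.002  0.    -1.   ]]
```

View pics/wrist4.png

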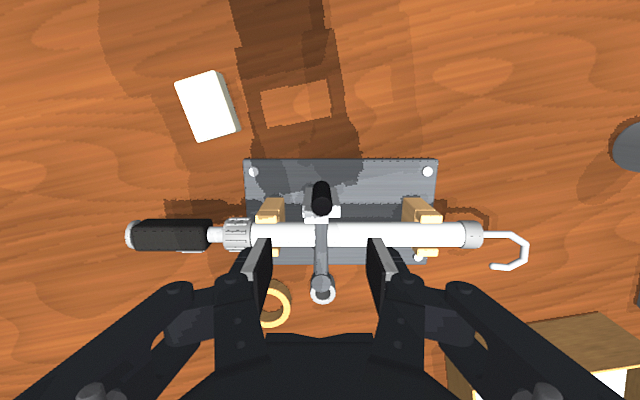

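Wrist view: the bar stands square across the tube (knob at (321,190), hinge at (321,287)). The grip is at (175,235), unmoved beside the collar at (237,234). Next, the grip position and the bar angle.

```bash
python3 - <<'E'
from h import *
W=V(np.load('wrist4.npz'));P=W.cloud();f=W.f.astype(int)
def bar():
    m=(P[...,2]>.15)&(P[...,2]<.165);m[:160]=0;m[230:]=0;m[:,:290]=0;m[:,350:]=0
    ys,xs=np.where(m);k=W.plane(xs.mean(),ys.mean(),.154)
    m=(P[...,2]>.1025)&(P[...,2]<.107);m[:275]=0;m[305:]=0;m[:,:300]=0;m[:,345:]=0
    ys,xs=np.where(m);h=W.plane(xs.mean(),ys.mean(),.104)
    return k,h
k,h=bar();d=(k-h)[:2];print('knob',k.round(4),'hinge',h.round(4),np.hypot(*d),'deg',np.degrees(np.arctan2(d[1],d[0])))
m=(P[...,2]>.079)&(f.min(2)>150)&(np.ptp(f,axis=2)<30)&(P[...,2]<.096);m[:215]=0;m[260:]=0;m[:,:255]=0;m[:,460:]=0
q=P[m][:,:2].astype(np.float32);vx,vy,x0,y0=cv2.fitLine(q,2,0,.01,.01).ravel();print('axis',np.degrees(np.arctan2(vy,vx)),x0,y0)
m=(f.max(2)<70)&(P[...,2]>.082)&(P[...,2]<.1);m[:205]=0;m[260:]=0;m[:,:110]=0;m[:,225:]=0
q=P[m];r=cv2.minAreaRect(q[:,:2].astype(np.float32)*1000);print('grip',m.sum(),q[:,2].mean(),r)
r=cv2.minAreaRect(np.argwhere(m)[:,::-1].astype(np.float32));print('px',r,W.plane(*r[0],.091).round(4))
m=(np.ptp(f,axis=2)<30)&(f.min(2)>70)&(P[...,2]>.05)&(P[...,2]<.1);m[:240]=0;m[260:]=0;m[:,:160]=0;m[:,215:]=0
ys,xs=np.where(m);print('btn',len(xs),xs.min(),xs.max(),ys.min(),ys.max(),P[m].mean(0) if len(xs) else 0)
E
```

```text
knob [0.4874 0.1049 0.154 ] hinge [0.5887 0.084  0.104 ] 0.10342332402895767 deg 168.30533654219545
axis 77.74498 0.5508542 0.14162411
grip 1232 0.08977288344590938 ((510.2977600097656, -67.1864013671875), (79.58670806884766, 27.90536880493164), 78.67051696777344)
px ((169.5, 237.0), (26.0, 77.0), 90.0) [ 0.5091 -0.0647  0.091 ]
btn 101 161 214 240 252 [ 0.5292118  -0.04603404  0.08642761]
```

```bash
python3 -m pendant '[85,-0.2,-0.47,0,0,0,0,85,-0.2,-0.47,0,0,0,0,85,-0.2,-0.47,0,0,0,0,85,-0.2,-0.47,0,0,0,0,85,-0.2,-0.47,0,0,0,0,85,-0.15,-0.46,0,0,0,0,85,0,0,0,0,0,0]'
python3 -m pendant '[85,0,0,0,0,0,1,85,0,0,0,0,0,1,85,0,0,0,0,0,1,85,0,0,0,0,0,1,85,0,0,0,0,0,1,85,0,0,0,0,0,1,85,0,0,0,0,0,1,85,0,0,0,0,0,1,85,0,0,0,0,0,1,85,0,0,0,0,0,1,85,0,0,0,0,0,1,85,0,0,0,0,0,0.24]'
python3 -m pendant '[85,0,0,0,0,0,0]'
python3 - <<'E'
from rig import *
from h import *
s=observe();print(s['position'],s['tool_rot'].round(3))
for n in("wrist",):
    d=get_image(n);np.savez(n+'5.npz',**d);cv2.imwrite(f'pics/{n}5.png',np.array(d['frame'])[:,:,::-1])
p=s['position'];R=s['tool_rot'];print(np.degrees(np.arctan2(R[1,0],R[0,0])),R.T@(np.array([.5145,-.0474,.0565])-p)/.05)
E
```

```text
time_s: 9.45
position: [0.5139, -0.0493, 0.2298]
tool_rot: [[-0.979, 0.205, -0.002], [0.205, 0.979, 0.0], [0.002, -0.0, -1.0]]
ft_force: [0.5, -0.1, -0.0]
grip_width: 0.0849
time_s: 10.65
position: [0.5135, -0.0462, 0.2304]
tool_rot: [[0.205, 0.979, -0.001], [0.979, -0.205, 0.001], [0.0, -0.002, -1.0]]
ft_force: [-0.5, 0.2, 0.3]
grip_width: 0.085
time_s: 10.75
position: [0.5136, -0.0463, 0.2305]
tool_rot: [[0.2, 0.98, -0.001], [0.98, -0.2, 0.001], [0.0, -0.001, -1.0]]
ft_force: [-0.6, -0.2, 0.6]
grip_width: 0.0851
[ 0.51359736 -0.04631188  0.23048648] [[ 0.2    0.98  -0.001]
 [ 0.98  -0.2    0.001]
 [ 0.    -0.001 -1.   ]]
78.43633209079009 [-0.01887715  0.02698913  3.47968859]
```

View pics/wrist5.png

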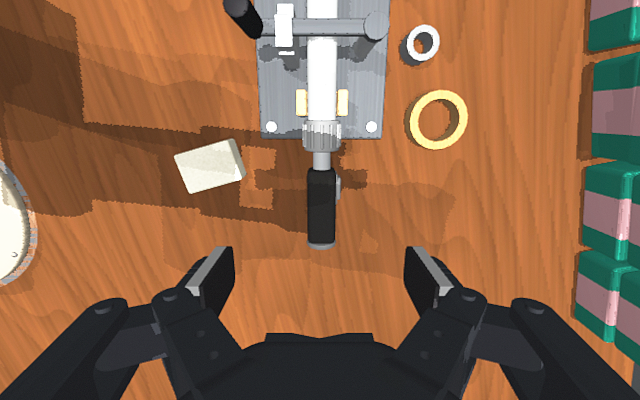

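Wrist view: the grip runs from (321,169) to (321,242), centred between the jaws, with the button at (337,187) on its right side. The bar is still square across. A quick check of the pinch point:

```bash
python3 - <<'E'
from h import *
W=V(np.load('wrist5.npz'));P=W.cloud();f=W.f.astype(int)
m=(f.max(2)<70)&(P[...,2]>.082)&(P[...,2]<.1);m[:150]=0;m[260:]=0;m[:,:295]=0;m[:,350:]=0
r=cv2.minAreaRect(np.argwhere(m)[:,::-1].astype(np.float32));print(r,W.plane(*r[0],.091).round(4))
r=cv2.minAreaRect(P[m][:,:2].astype(np.float32)*1000);print(r)
m=(np.ptp(f,axis=2)<30)&(f.min(2)>70)&(P[...,2]>.05)&(P[...,2]<.1);m[:165]=0;m[215:]=0;m[:,:332]=0;m[:,350:]=0
ys,xs=np.where(m);print('btn',len(xs),xs.min(),xs.max(),ys.min(),ys.max(),W.plane((xs.min()+xs.max())/2,(ys.min()+ys.max())/2,.083),P[m].mean(0))
E
```

```text
((321.0, 206.5), (73.0, 28.0), 90.0) [ 0.5121 -0.0654  0.091 ]
((511.5542297363281, -67.7655029296875), (79.09605407714844, 29.176433563232422), 77.78416442871094)
btn 120 335 340 171 203 [ 0.53254955 -0.05049711  0.083     ] [ 0.53231989 -0.05101278  0.08382319]
```

```bash
python3 -m pendant '[85,0,0.04,0.5,0,0,0,85,0,0,0.5,0,0,0,85,0,0,0.5,0,0,0,85,0,0,0.5,0,0,0,85,0,0,0.5,0,0,0,85,0,0,0.5,0,0,0,85,0,0,0.5,0,0,0,85,0,0,0,0,0,0]'
python3 -m pendant '[25,0,0,0,0,0,0,25,0,0,0,0,0,0,25,0,0,0,0,0,0,25,0,0,0,0,0,0,25,0,0,0,0,0,0,25,0,0,0,0,0,0,25,0,0,0,0,0,0,25,0,0,0,0,0,0]' 60
python3 - <<'E'
from rig import *
from h import *
for n in("wrist","scene"):
    d=get_image(n);np.savez(n+'6.npz',**d);cv2.imwrite(f'pics/{n}6.png',np.array(d['frame'])[:,:,::-1])
E
```

```text
time_s: 11.6
position: [0.5142, -0.0467, 0.0536]
tool_rot: [[0.2, 0.98, -0.006], [0.98, -0.2, 0.002], [0.001, -0.006, -1.0]]
ft_force: [-0.2, 0.3, 0.1]
grip_width: 0.085
time_s: 12.4
position: [0.5159, -0.0475, 0.0578]
tool_rot: [[0.2, 0.98, 0.001], [0.98, -0.2, -0.001], [-0.0, 0.001, -1.0]]
ft_force: [-4.9, 0.7, 9.6]
grip_width: 0.0298
```

View pics/wrist6.png

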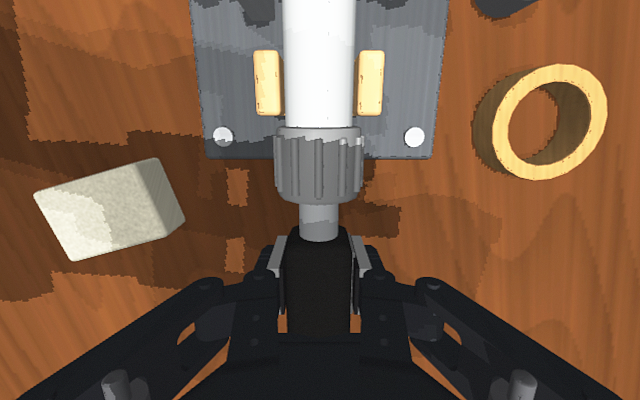

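The pads hold the grip with the button under the right pad. The opening reads 29.8 mm; the knob read 0.6 mm under its true size, so this fits 31 mm with the button in. Pulling.

```bash
python3 -m pendant '[25,-0.1,0,0,0,0,0,25,-0.2,0,0,0,0,0,25,-0.2,0,0,0,0,0,25,-0.2,0,0,0,0,0,25,-0.2,0,0,0,0,0,25,-0.2,0,0,0,0,0,25,-0.2,0,0,0,0,0,25,-0.2,0,0,0,0,0,25,-0.2,0,0,0,0,0,25,-0.2,0,0,0,0,0,25,-0.2,0,0,0,0,0,25,-0.1,0,0,0,0,0]' 60
python3 - <<'E'
from rig import *
import numpy as np
s=observe();print(s['position'],(s['position'][:2]-[.5159,-.0475])@[.2,.98],s['ft_force'],s['grip_width'])
E
```

```text
time_s: 13.7
position: [0.4937, -0.155, 0.0578]
tool_rot: [[0.201, 0.98, 0.001], [0.98, -0.201, 0.001], [0.001, 0.001, -1.0]]
ft_force: [-3.0, 7.7, 11.6]
grip_width: 0.0296
[ 0.49367629 -0.15498343  0.05776327] -0.10977850191987833 [-2.95598866  7.66566677 11.64625702] 0.029623605873705192
```

```bash
python3 -m pendant '[25,-0.08,0,0,0,0,0,25,-0.08,0,0,0,0,0,25,0,0,0,0,0,0,25,0,0,0,0,0,0]' 60
python3 -m pendant '[25,-0.05,0,0,0,0,0,25,-0.03,0,0,0,0,0,25,0,0,0,0,0,0]' 60
python3 - <<'E'
from rig import *
import numpy as np
s=observe();print(s['position'],(s['position'][:2]-[.5159,-.0475])@[.2,.98],s['ft_force'],s['grip_width'])
E
```

```text
time_s: 14.1
position: [0.4922, -0.1624, 0.0578]
tool_rot: [[0.201, 0.98, 0.001], [0.98, -0.201, 0.0], [0.001, 0.001, -1.0]]
ft_force: [-4.8, 5.7, 11.4]
grip_width: 0.0299
time_s: 14.4
position: [0.4916, -0.165, 0.0578]
tool_rot: [[0.201, 0.98, 0.001], [0.98, -0.201, 0.003], [0.003, 0.001, -1.0]]
ft_force: [-1.6, 13.4, 12.1]
grip_width: 0.0297
[ 0.49156835 -0.16504236  0.05775011] -0.1200578442408946 [-1.61096067 13.36483637 12.13122971] 0.02971244604952098
```

Travel is 120 mm and the force is rising, so the grip is against the second stop. I'll check that it is steady and look at the bar.

```bash
python3 -m pendant '[25,0,0,0,0,0,0,25,0,0,0,0,0,0,25,0,0,0,0,0,0,25,0,0,0,0,0,0]' 60
python3 - <<'E'
from rig import *
from h import *
for n in("wrist","scene"):
    d=get_image(n);np.savez(n+'7.npz',**d);cv2.imwrite(f'pics/{n}7.png',np.array(d['frame'])[:,:,::-1])
f=cv2.imread('pics/scene7.png');cv2.imwrite('pics/scene7c.png',cv2.resize(f[120:260,230:430],None,fx=4,fy=4,interpolation=cv2.INTER_CUBIC))
A=V(np.load('scene4.npz'));B=V(np.load('scene7.npz'))
s=observe();print((s['position'][:2]-[.5159,-.0475])@[.2,.98],s['ft_force'],s['grip_width'],abs(s['qvel']).max())
E
```

```text
time_s: 14.8
position: [0.4916, -0.1651, 0.0578]
tool_rot: [[0.201, 0.98, 0.001], [0.98, -0.201, 0.002], [0.003, 0.001, -1.0]]
ft_force: [-1.9, 12.9, 12.6]
grip_width: 0.0298
-0.1200654277601485 [-1.88030016 13.46525084 12.60077211] 0.02972750557538693 0.10724056113262449
```

View pics/scene7c.png

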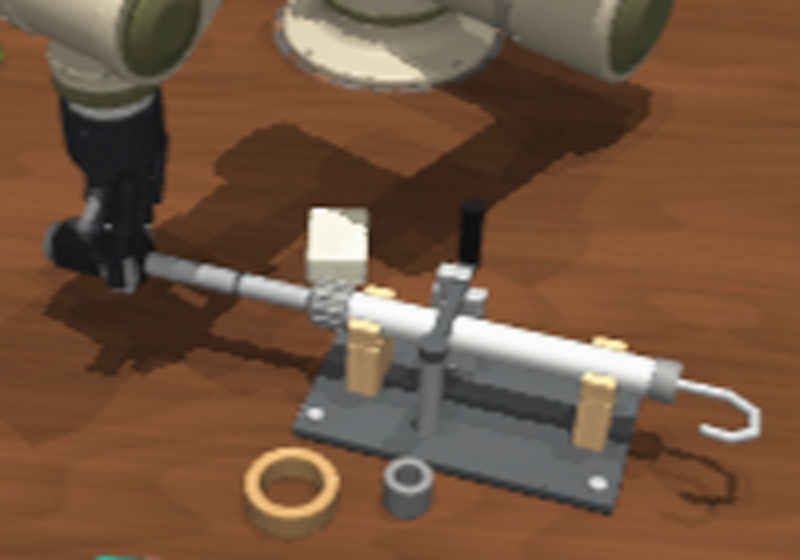

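View pics/wrist7.png

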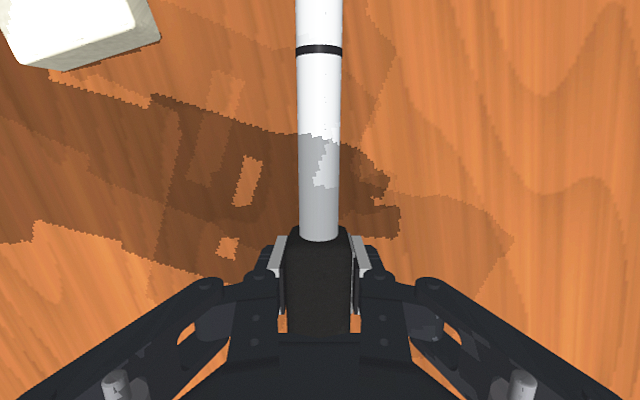

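The grip edge sits at the same pixel row (about 235) as before the pull, so it did not slip. The inner tube is out past its mark at (319,50). In the scene crop the bar is still in the catch at (455,285), and the tape roll, spare collar and box are where they were.

```bash
python3 -c "
from rig import *
print(close_job())"
```

```text
the job is handed in; nothing more can be done
None
```

The retaining bar is home in its catch, and the arm is holding the grip pulled out to the second stop, ready for you to tighten the collar. I handed the job in at about 15 s of the 43 s allowed; it gave no verdict.

- **Retaining bar:** I pinched the knob and swung the bar until it stopped against an 11 N reaction. After letting go, it measured 168.3°, against about 168.4° for square across the pole. In the last scene picture it is still in the catch.
- **Grip:** I pinched it over the button with 60 N. The opening read 29.8 mm, which fits the button being fully in. I then pulled the grip out 120.1 mm, measured by how far the tool moved. The force rose at the end, as expected at the stop.
- **Holding:** Pad and grip lined up the same before and after the pull, so there was no sign of slipping. The hold stayed steady over the last 0.4 s, at about 13 N along the pole.
- **Loose things:** The tape roll, spare collar and label box look unmoved in the last picture. The flask and the single pack were outside that close-up, so I did not check them at the end; the arm's path stayed clear of where they stood.

Two smaller points: my estimates of the pole's direction from different views varied by about 1°, and I used 78.4°. There was also a steady upward force of about 12 N at the wrist while holding, far below the 120 N limit.

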